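Push the alarm box home into the rail's corner

ROBOT

A 7-joint arm with a two-finger parallel gripper is mounted at the origin on the work surface. World frame = base frame: x ahead of the robot, y to its left, z up, the work surface at z = 0. Lengths are in m, angles in rad, forces in N, time in s.
With the tool pointing down it reaches from about 0.4 to 0.875 m from the base axis. Payload 19.3 kg.
Tool frame: the origin (TCP) lies midway between the tips of the shut fingers; the grasp point (between the pads) lies bot.grip_point_offset behind it (bot.grip_point_offset is the distance from the TCP to the grasp point, in m); z points along the fingers, y is the direction in which the jaws open and shut (so a half turn about z gives the same grasp; the last joint's range is limited). The gripper opens to 85 mm and grips with 20 to 120 N. Pads are 22 mm wide; open, the fingers measure 114 mm over their backs; the gripper's body (76 mm by 85 mm) begins 54 mm behind the grasp point. The pads swing forward as they close: fully open they stand 13 mm farther back than shut.
Start: joints at [1.148, 0.521, -0.036, 1.599, 0.021, 1.021, -0.113], TCP at [0.216, -0.587, 0.231] pointing down, gripper open.
Joint ranges: [-2.91, 2.91], [-0.3, 2.13], [-1.5, 1.42], [0.17, 2.43], [-1.26, 4.41], [0.16, 1.93], [-2.52, 2.52]. Speed limits (rad/s): [1.89, 1.89, 2.39, 2.39, 3.01, 3.01, 3.01].

INTERFACE

Orientations are given as [roll, pitch, yaw] about the fixed x, y, z axes, in that order (R = Rz(yaw) Ry(pitch) Rx(roll)).
In Python, from workcell import bot gives the robot as it stands.
- The arm moves only by the tool servo_tool, never from a script. Its argument "rows" is a list that holds one entry, the list of rows, each a list of 6 numbers: the shift along the tool's x, y, z in cm, then the turn, a rotation vector about the tool's x, y, z in degrees. A call has 1 to 5 rows; each row shifts and turns the commanded pose from where the row before left it, along the tool's axes as they then stand; what a row does not reach is not made up. A row lasts 1/8 s, in which the tool goes at most 62.5 mm and 10.7 degrees, less where a joint would pass 70% of its speed; a pose out of reach is approached as far as the arm can. A call is refused whole if a number of a shift passes 6.25 or a number of a turn 10.7, either way. A call with a gripper value outside its range is refused whole. "grip" is the opening, from -1 (shut) to 1 (fully open), so that 0 is half open, set as the call begins (left out, the last holds). The fingers move at their own pace and stop on an object; "squeeze" is the grip in N (left out, the last holds). Time passes only in rows, so rows that do not move let the fingers close. It gives the time, the measured TCP pose, the force and the opening at its end, in the units of the state.
- bot.observe(): the state, without advancing time (a new reading comes with each control period).
- bot.grab_frame(name): name is "scene" or "top"; returns a dict with "image" (384x512x3 uint8, red, green, blue), "K" (3x3 intrinsics, pixels), "R" (3x3) and "t" (3): a world point X has camera coordinates R X + t. Camera axes: x right, y down, z forward; pixel columns grow to the right and rows downward; lengths in m; the calibration is good to about 2 mm. A picture is of the moment at which its call begins. There is no depth.
- bot.job_done(): hands the job in, once; it reports no verdict.
The state is a dict: "clock": time; "qpos": joint angles; "qd": joint speeds; "joint_efforts": joint torques, N m; "position": TCP position; "tool_rot": TCP orientation; "force": force on the tool from outside, world axes, zero at the start; "moment": the same for the moment, N m; "grip_width": finger opening in m.
Only numpy, scipy, OpenCV 4.12 (cv2) and the standard library are available. Lean on these libraries where they do the work, as an engineer would, in place of code of your own. Each camera call takes 0.05 s, during which the arm holds its last target.

TASK

The white alarm box has been left askew out on the bedside crates. Push it along the surface, never lifting or tipping it and never pressing down its snooze lever, until its back is flat against the long wooden rail and its side is flat against the short wooden stop at the rail's end. Leave the mug, the vase, the comb and the soap dish where they stand.

Things in the scene. Friction and masses are not known exactly. Their poses are not given: they have to be found in the camera images.
- alarm: Loose white plastic alarm box, 88 mm deep (x), 120 mm wide (y), 48 mm high, 0.25 to 0.5 kg; slides on the crates. Origin: centre of its underside. All four upright faces are flat: front (-x, with a dark blank display, roughly towards the robot), back (+x) and two sides (+y, -y). On its top the grey snooze lever reaches up to 61 mm above the surface.
- snooze (a joint): Snooze lever on top of the alarm box: a plate 50 mm (x) by 64 mm (y) hinged towards the back of the box, its free edge towards the front. 0 = up at rest (held by a spring), 0.16 rad = fully pressed; about 1.5 N down on its free edge starts to move it, about 3 N presses it fully. It is to stay up.
- snooze_edge (a point): Middle of the upper side of the snooze lever's free front edge; 24 mm in front of the box's centre, 61 mm above the surface at rest.
- corner: Fixed pale wooden corner: a long rail along its y axis and a short stop square to it at the rail's left (+y) end, both 20 mm thick, 30 mm high. Origin: the inner corner, where the inner faces meet, at the surface. +x points into the rail, away from the robot: its inner face is at x = 0, y = -340 to 0 mm. +y points into the stop: its inner face is at y = 0, x = -75 to 0 mm.
- home (a point): Where the alarm box's origin belongs on the surface, at x = -44 mm, y = -60 mm from the inner corner; its axes are those of the corner, and the box's axes are to match them.
- mug: Loose tin mug, 80 mm across, 80 mm high, with a handle to its +y side; origin: centre of its underside. Leave it alone.
- vase: Loose empty blue glass vase, 72 mm across at the belly, 155 mm high; origin: centre of its underside. Leave it alone.
- soap: Loose grey plastic soap dish with its lid on, 80 mm (x) by 114 mm (y) by 38 mm high; origin: centre of its underside. Leave it alone.
- comb: Loose wooden comb lying flat behind the rail, 36 mm (x) by 160 mm (y) by 5 mm thick; origin: centre of its underside. Leave it alone.

How it is judged:
At the end, for the whole second after the job is handed in: The alarm box stands level on the crates, at rest, within 4 mm of touching both the rail (with its back) and the stop (with its side) and square to them within 0.05 rad; the snooze lever is up; mug, vase, soap dish and comb are within 15 mm of where they stood (x of alarm in the frame of corner between -0.048 and -0.04 m and y of alarm in the frame of corner between -0.064 and -0.056 m and angle between the x axis of alarm and the x axis of corner, either way round below 0.05 rad and height (world z) of alarm below 0.005 m and angle between alarm's own z axis and vertical below 0.05 rad and linear speed of alarm below 0.01 m/s and value of joint snooze below 0.03 rad and distance of each of mug, vase, soap, comb from where it was at the start of the episode below 0.015 m).
It fails at once if the alarm box is lifted off the surface or tipped (height (world z) of alarm above 0.01 m or angle between alarm's own z axis and vertical above 0.15 rad).
It fails at once if the snooze lever is pressed (value of joint snooze above 0.08 rad).
It fails at once if the mug, vase, soap dish or comb is shoved or tipped (distance of any of mug, vase, soap, comb from where it was at the start of the episode above 0.015 m or angle between any of mug, vase, soap, comb's own z axis and vertical above 0.2 rad).
It also fails if it takes over 54 s, if anything falls off the work surface, if the arm or the gripper's body presses on something with over 40 N, if the wrist force passes 120 N, or if a joint passes its speed limit or range.

## Working session

There is one attempt and no reset: what is moved stays moved. The work goes in short steps, Python scripts to look and compute and a tool call to move; the robot and the scene stay as the last step left them, time stands still between calls to the robot, and variables do not carry over. Pictures are saved under pics/ and viewed, and the job is handed in when it is done.

Besides the shell and the picture viewer there is one more tool, called after "Call:" as a command line: name --argument value ..., lists and objects as JSON in quotes. servo_tool: Moves the arm, as the interface text tells. Its arguments: {"type":"object","properties":{"rows":{"type":"array"},"grip":{"type":"number"},"squeeze":{"type":"number"}},"required":["rows"]}

```bash
mkdir -p pics
python3 - <<'E'
from workcell import bot
import cv2
for n in("scene","top"):
    f=bot.grab_frame(n); cv2.imwrite(f"pics/{n}0.png",f["image"][:,:,::-1]); print(n,f["K"].tolist(),f["R"].round(4).tolist(),f["t"].round(4).tolist())
print(bot.observe(),bot.grip_point_offset)
E
```

```text
scene [[454.58603102726295, 0.0, 259.49380235345905], [0.0, 454.58603102726295, 185.36245224328587], [0.0, 0.0, 1.0]] [[0.1211, 0.9926, 0.0038], [0.8012, -0.0955, -0.5907], [-0.586, 0.0746, -0.8069]] [-0.0717, -0.4774, 1.6288]
top [[495.5038794846499, 0.0, 255.9529747528127], [0.0, 495.5038794846499, 180.91373390091258], [0.0, 0.0, 1.0]] [[0.0088, -0.9999, -0.0135], [-0.998, -0.0079, -0.0635], [0.0634, 0.0141, -0.9979]] [-0.0167, 0.6503, 1.311]
{'clock': 0.1, 'qpos': array([ 1.14781892,  0.52195627, -0.03631747,  1.59991682,  0.02122818,
        1.02109738, -0.11281089]), 'qd': array([ 0.00093945, -0.00118439,  0.00180434,  0.00030927, -0.00110887,
       -0.00103391,  0.00157105]), 'joint_efforts': array([ 6.71221584e-03, -9.28474617e+01,  1.98402084e+00, -3.70528293e+01,
        1.80543854e-02,  5.31997081e-03,  9.58259648e-05]), 'position': array([ 0.21579963, -0.58625996,  0.23079448]), 'tool_rot': array([-3.14060518e+00,  9.72189369e-05,  3.52761067e-01]), 'force': array([ 0.73996282, -0.64375376, -0.10687339]), 'moment': array([ 0.04542237,  0.00114737, -0.00020014]), 'grip_width': 0.0856301015364294} 0.0187
```

View pics/scene0.png

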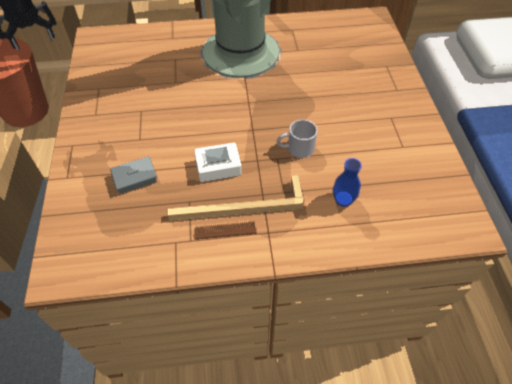

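View pics/top0.png

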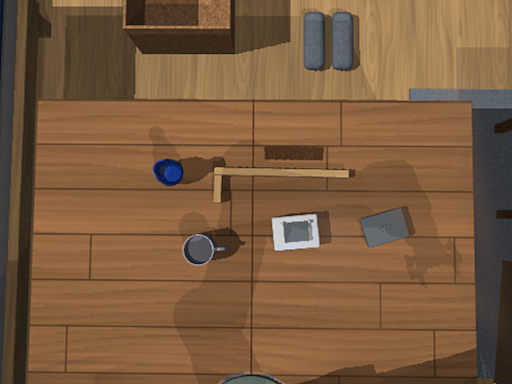

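The top view shows the box at about (296,231), the rail from (353,174) to the stop at (218,170–202), the mug at (199,249), the vase at (168,172), the soap dish at (386,226) and the comb at (294,153). I'll zoom in on the parts I need to measure.

Run:
```python
import cv2
a=cv2.imread("pics/top0.png")
cv2.imwrite("pics/z0.png",cv2.resize(a[160:260,200:360],None,fx=5,fy=5,interpolation=cv2.INTER_CUBIC))
a=cv2.imread("pics/scene0.png")
cv2.imwrite("pics/zs0.png",cv2.resize(a[110:250,100:260],None,fx=4,fy=4,interpolation=cv2.INTER_CUBIC))
```

```text
(no output)
```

View pics/z0.png

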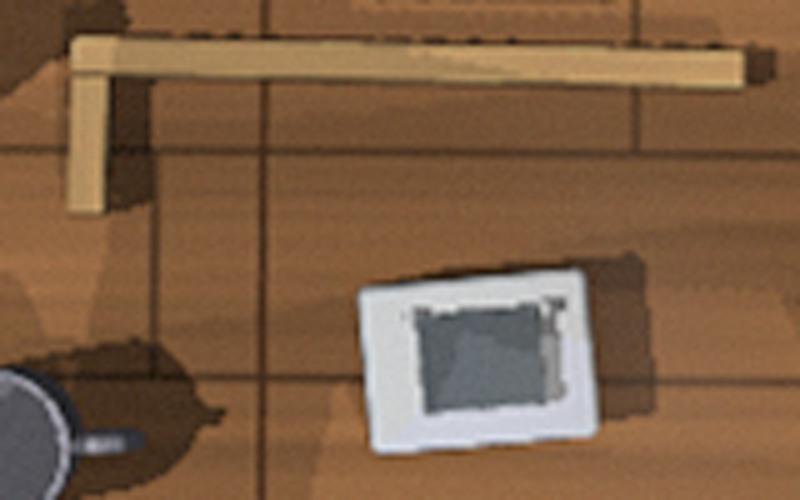

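```bash
cat > h.py <<'E'
import numpy as np,cv2
def ray(f,uv,z):
    K,R,t=(np.asarray(f[k],float) for k in "KRt")
    uv=np.atleast_2d(np.asarray(uv,float)); d=(np.linalg.inv(K)@np.c_[uv,np.ones(len(uv))].T).T@R
    c=-R.T@t; s=(z-c[2])/d[:,2:]; return c+s*d
def unz(p,ox,oy,k): return (np.asarray(p,float)+.5)/k-.5+np.array([ox,oy])
def proj(f,P): 
    K,R,t=(np.asarray(f[k],float) for k in "KRt"); q=(K@(R@np.atleast_2d(P).T+t[:,None])).T; return q[:,:2]/q[:,2:]
E
python3 - <<'E'
from workcell import bot
from h import *
f=bot.grab_frame("top"); print("cam",-f["R"].T@f["t"])
b=ray(f,unz([(360,287),(583,270),(598,433),(375,453)],200,160,5),.048); print("box BL BR FR FL\n",b.round(4),b.mean(0))
e=[np.linalg.norm(b[i]-b[i-1]) for i in range(4)];print(e)
r=ray(f,unz([(108,76),(745,88),(743,52),(72,37),(108,76),(104,213),(68,212)],200,160,5),.03);print("rail",r.round(4))
m=ray(f,[(199,249)],.08);print("mug",m); 
print("handle tip",ray(f,unz([(140,440)],200,160,5),.04)); print("soap",ray(f,[(361,220),(404,207),(412,232),(369,246)],.038))
print("vase",ray(f,[(168,172)],.08))
E
```

```text
cam [ 0.56607703 -0.02998045  1.34927303]
box BL BR FR FL
 [[ 0.5544 -0.0535  0.048 ]
 [ 0.5643 -0.1701  0.048 ]
 [ 0.4796 -0.1779  0.048 ]
 [ 0.4681 -0.0619  0.048 ]] [ 0.5165747  -0.11583459  0.048     ]
[np.float64(0.08667063923622036), np.float64(0.11700912074919967), np.float64(0.08505191807252478), np.float64(0.11664677083363212)]
rail [[ 0.6655  0.0816  0.03  ]
 [ 0.6617 -0.258   0.03  ]
 [ 0.6809 -0.257   0.03  ]
 [ 0.6863  0.1012  0.03  ]
 [ 0.6655  0.0816  0.03  ]
 [ 0.5923  0.0828  0.03  ]
 [ 0.5927  0.102   0.03  ]]
mug [[0.47164858 0.13152501 0.08      ]]
handle tip [[0.47306287 0.06140952 0.04      ]]
soap [[ 0.54848975 -0.28883793  0.038     ]
 [ 0.58362882 -0.40187473  0.038     ]
 [ 0.51829994 -0.42211851  0.038     ]
 [ 0.48070581 -0.30944033  0.038     ]]
vase [[0.66788508 0.21468587 0.08      ]]
```

View pics/zs0.png

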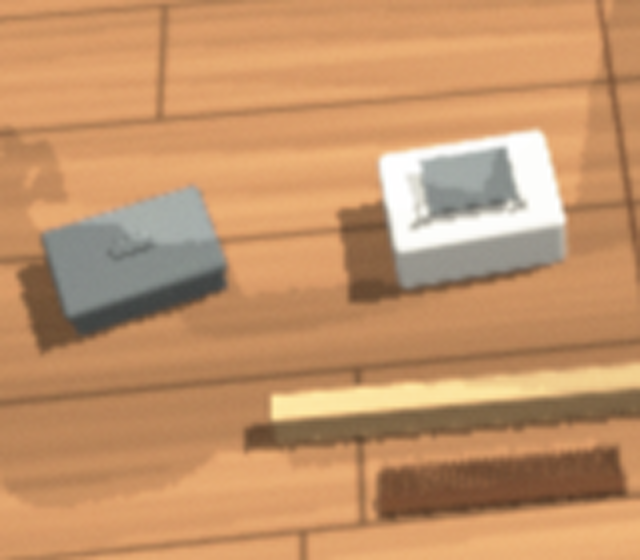

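Call:
servo_tool --rows '[[[3.6,-3.7,0,0,0,0],[3.6,-3.7,0,0,0,0],[3.6,-3.7,0,0,0,0],[3.6,-3.7,0,0,0,0],[3.6,-3.7,0,0,0,0]]]' --grip 1

```text
clock: 0.78
position: [0.3214, -0.3491, 0.2313]
tool_rot: [3.141, -0.0, 0.353]
force: [2.1, -0.3, 0.6]
grip_width: 0.0853
```

Call:
servo_tool --rows '[[[3.6,-3.7,0,0,0,0],[3.6,-3.7,0,0,0,0],[3.6,-3.7,0,0,0,0],[3.6,-3.7,0,0,0,0],[3.6,-3.7,0,0,0,0]]]'

```text
clock: 1.4
position: [0.4264, -0.1133, 0.2314]
tool_rot: [3.141, -0.0, 0.353]
force: [1.3, -1.3, -0.4]
grip_width: 0.0852
```

Call:
servo_tool --rows '[[[0,0,0,0,0,10.4],[0,0,0,0,0,10.5],[0,0,0,0,0,0]]]'

```text
clock: 1.78
position: [0.4259, -0.1148, 0.2312]
tool_rot: [3.142, 0.0, -0.011]
force: [-0.5, 0.8, 0.3]
grip_width: 0.0855
```

Call:
servo_tool --rows '[[[0,0.5,5,0,0,0],[0,0,5,0,0,0],[0,0,5,0,0,0],[0,0,4,0,0,0],[0,0,2.5,0,0,0]]]'

```text
clock: 2.4
position: [0.4252, -0.1197, 0.0145]
tool_rot: [-3.141, 0.002, -0.007]
force: [-0.1, 0.1, 0.4]
grip_width: 0.0851
```

Call:
servo_tool --rows '[[[0,0,0.6,0,0,0],[0,0,0,0,0,0]]]'

```text
clock: 2.65
position: [0.426, -0.1199, 0.0106]
tool_rot: [-3.141, 0.0, -0.01]
force: [-0.2, 1.0, 1.0]
grip_width: 0.0855
```

Call:
servo_tool --rows '[[[1,0,0,0,0,0],[1,0,0,0,0,0],[0.7,0,0,0,0,0],[0.7,0,0,0,0,0],[0.7,0,0,0,0,0]]]'

```text
clock: 3.28
position: [0.4668, -0.1202, 0.0102]
tool_rot: [-3.141, 0.001, -0.012]
force: [-4.3, 1.6, 1.7]
grip_width: 0.0857
```

Call:
servo_tool --rows '[[[0.7,0,0,0,0,0],[0.7,0,0,0,0,0],[0.7,0,0,0,0,0],[0.7,0,0,0,0,0],[0,0,0,0,0,0]]]'

```text
clock: 3.9
position: [0.4957, -0.1207, 0.0103]
tool_rot: [-3.142, -0.001, -0.012]
force: [0.4, -1.1, -0.8]
grip_width: 0.0855
```

Run:
```python
from workcell import bot
import cv2
f=bot.grab_frame("top"); a=f["image"][:,:,::-1]
cv2.imwrite("pics/t1.png",cv2.resize(a[150:270,180:380],None,fx=4,fy=4,interpolation=cv2.INTER_CUBIC))
f=bot.grab_frame("scene"); a=f["image"][:,:,::-1]
cv2.imwrite("pics/s1.png",cv2.resize(a[100:250,150:350],None,fx=4,fy=4,interpolation=cv2.INTER_CUBIC))
```

```text
(no output)
```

View pics/t1.png

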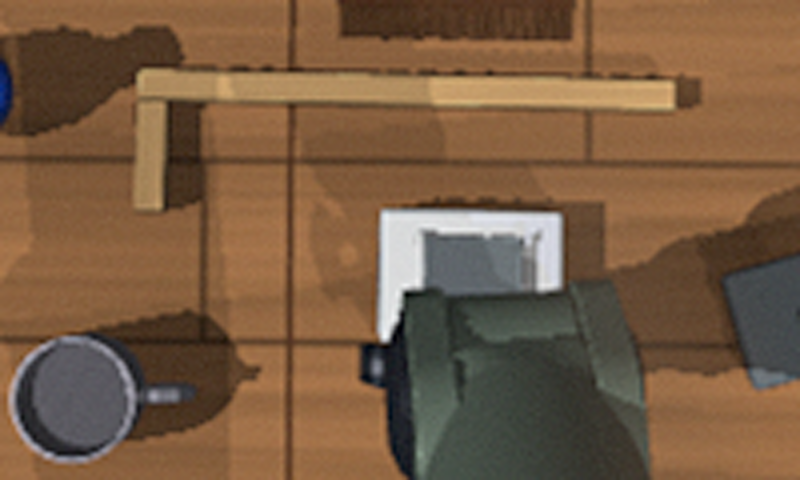

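View pics/s1.png

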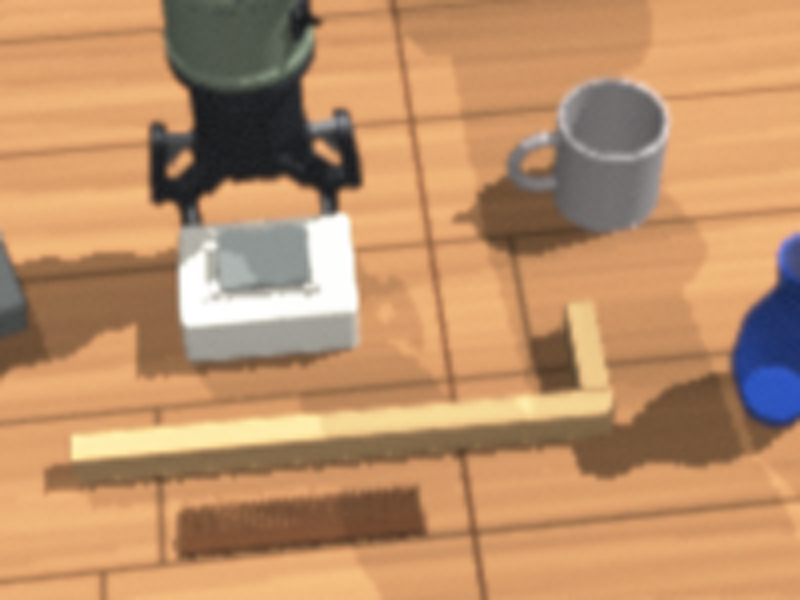

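Both pictures show the box square to the rail, with its back edge at (381–562, 211) in the zoomed top view and the rail's inner edge at row ~107. I'll keep pushing until it touches the rail.

Call:
servo_tool --rows '[[[0.7,0,0,0,0,0],[0.7,0,0,0,0,0],[0.7,0,0,0,0,0],[0.7,0,0,0,0,0],[0.7,0,0,0,0,0]]]'

```text
clock: 4.62
position: [0.5303, -0.1212, 0.0103]
tool_rot: [-3.142, 0.0, -0.012]
force: [-4.2, 0.7, 1.4]
grip_width: 0.085
```

Call:
servo_tool --rows '[[[0.7,0,0,0,0,0],[0.7,0,0,0,0,0],[0.7,0,0,0,0,0],[0.3,0,0,0,0,0],[0,0,0,0,0,0]]]'

```text
clock: 5.25
position: [0.5544, -0.1214, 0.0103]
tool_rot: [-3.142, -0.001, -0.012]
force: [-0.4, 0.1, -1.0]
grip_width: 0.0854
```

Call:
servo_tool --rows '[[[0.2,0,0,0,0,0],[0.2,0,0,0,0,0],[0,0,0,0,0,0]]]'

```text
clock: 5.62
position: [0.5579, -0.1215, 0.0103]
tool_rot: [3.142, -0.0, -0.012]
force: [-2.3, -0.2, 1.5]
grip_width: 0.0855
```

Run:
```python
from workcell import bot
import cv2
f=bot.grab_frame("top"); a=f["image"][:,:,::-1]
cv2.imwrite("pics/t2.png",cv2.resize(a[150:270,180:380],None,fx=4,fy=4,interpolation=cv2.INTER_CUBIC))
```

```text
(no output)
```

View pics/t2.png

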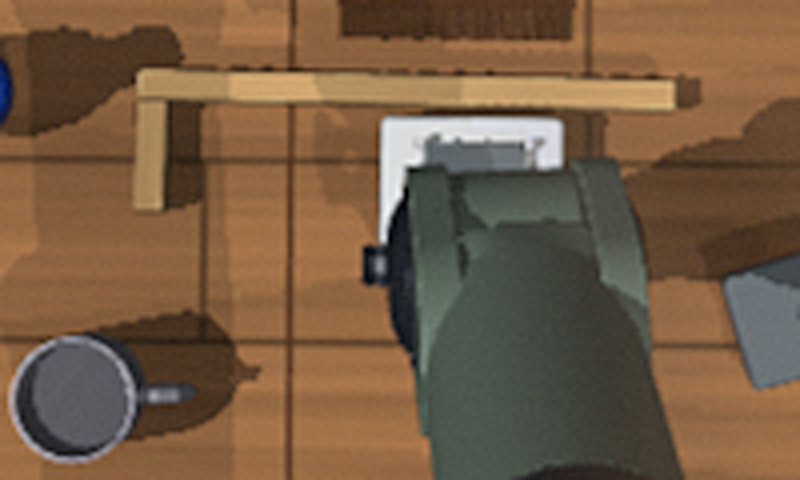

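The box is square, and its back edge (row ~116) sits a few mm short of the rail's inner edge (row ~107). I'll creep in until contact.

Call:
servo_tool --rows '[[[0.2,0,0,0,0,0],[0.2,0,0,0,0,0],[0.1,0,0,0,0,0],[0,0,0,0,0,0]]]'

```text
clock: 6.18
position: [0.563, -0.1216, 0.0103]
tool_rot: [-3.142, -0.0, -0.012]
force: [-3.0, -0.9, 1.3]
grip_width: 0.0855
```

Call:
servo_tool --rows '[[[0.2,0,0,0,0,0],[0.1,0,0,0,0,0],[0,0,0,0,0,0]]]'

```text
clock: 6.55
position: [0.566, -0.1216, 0.0103]
tool_rot: [-3.142, -0.0, -0.012]
force: [-3.5, 0.0, 1.0]
grip_width: 0.0853
```

Call:
servo_tool --rows '[[[0.1,0,0,0,0,0],[0.1,0,0,0,0,0],[0,0,0,0,0,0]]]'

```text
clock: 6.92
position: [0.5659, -0.1216, 0.0101]
tool_rot: [-3.142, 0.004, -0.012]
force: [-14.8, 0.8, 11.2]
grip_width: 0.0856
```

Call:
servo_tool --rows '[[[0.1,0,0,0,0,0],[0,0,0,0,0,0]]]'

```text
clock: 7.18
position: [0.5659, -0.1216, 0.0099]
tool_rot: [-3.142, 0.006, -0.012]
force: [-21.1, 0.9, 14.5]
grip_width: 0.0858
```

Call:
servo_tool --rows '[[[-1,0,0,0,0,0],[-2,0,0,0,0,0],[0,0,-6,0,0,0],[0,0,-6,0,0,0],[0,0,0,0,0,0]]]' --grip 0

```text
clock: 7.8
position: [0.5414, -0.1217, 0.1346]
tool_rot: [3.14, -0.008, -0.012]
force: [-0.2, 0.3, -0.2]
grip_width: 0.0424
```

Call:
servo_tool --rows '[[[2,3,0,0,0,-10],[0,0,0,0,0,-10],[0,0,0,0,0,-10],[0,0,0,0,0,-10],[0,0,0,0,0,-10]]]'

```text
clock: 8.43
position: [0.5585, -0.1514, 0.1296]
tool_rot: [-3.141, -0.0, 0.866]
force: [-0.8, 0.3, 0.2]
grip_width: 0.0427
```

Call:
servo_tool --rows '[[[0,0,0,0,0,-10],[0,0,0,0,0,-10],[0,0,0,0,0,-10],[0,0,0,0,0,-10],[0,0,0,0,0,0]]]'

```text
clock: 9.05
position: [0.5584, -0.1515, 0.1296]
tool_rot: [-3.141, -0.001, 1.558]
force: [-0.3, -1.2, 0.1]
grip_width: 0.0429
```

Run:
```python
from workcell import bot
import cv2
print(bot.observe()["qpos"].round(2))
for n in("scene","top"):
  f=bot.grab_frame(n); a=f["image"][:,:,::-1]
  cv2.imwrite(f"pics/{n}3.png",cv2.resize(a[100:260,150:350],None,fx=4,fy=3.75,interpolation=cv2.INTER_CUBIC))
```

```text
[ 0.57  0.63 -0.58  1.79  0.44  0.85 -0.24]
```

View pics/scene3.png

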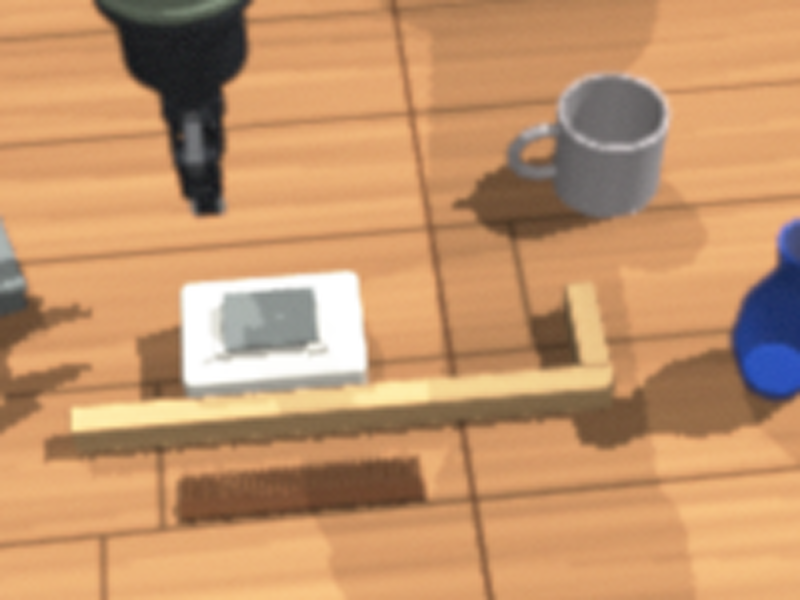

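View pics/top3.png

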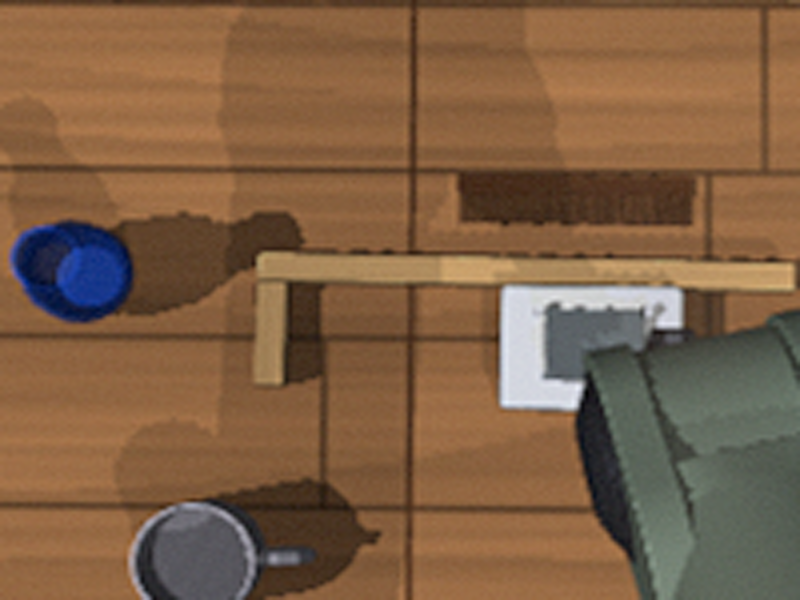

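The box lies flat along the rail, with its back edge parallel to it and its side faces at columns 500 and 683 in the zoomed top view. Next I'll go around to its right side and push toward the stop.

Call:
servo_tool --rows '[[[-3.2,2.8,0,0,0,0],[-3.4,2.8,0,0,0,0],[0,0,5,0,0,0],[0,0,4,0,0,0],[0,0,2,0,0,0]]]'

```text
clock: 9.78
position: [0.6129, -0.2177, 0.0182]
tool_rot: [-3.139, -0.001, 1.557]
force: [0.1, -0.2, 0.2]
grip_width: 0.0428
```

Call:
servo_tool --rows '[[[0,0,0.8,0,0,0],[0,0,0,0,0,0]]]'

```text
clock: 10.02
position: [0.6142, -0.2182, 0.013]
tool_rot: [3.141, 0.0, 1.558]
force: [-0.7, 0.3, -0.6]
grip_width: 0.0426
```

Call:
servo_tool --rows '[[[0.8,0,0,0,0,0],[0.8,0,0,0,0,0],[0.6,0,0,0,0,0],[0.6,0,0,0,0,0],[0.6,0,0,0,0,0]]]'

```text
clock: 10.65
position: [0.6142, -0.1847, 0.0126]
tool_rot: [3.141, 0.001, 1.558]
force: [-0.1, -5.0, 4.0]
grip_width: 0.0428
```

Call:
servo_tool --rows '[[[0.7,0,0,0,0,0],[0.7,0,0,0,0,0],[0.7,0,0,0,0,0],[0.7,0,0,0,0,0],[0.7,0,0,0,0,0]]]'

```text
clock: 11.28
position: [0.6147, -0.1497, 0.0126]
tool_rot: [3.141, 0.001, 1.558]
force: [0.3, -5.4, 4.3]
grip_width: 0.0428
```

Run:
```python
from workcell import bot
import cv2
f=bot.grab_frame("top"); a=f["image"][:,:,::-1]
cv2.imwrite("pics/t4.png",cv2.resize(a[150:270,180:380],None,fx=4,fy=4,interpolation=cv2.INTER_CUBIC))
```

```text
(no output)
```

View pics/t4.png

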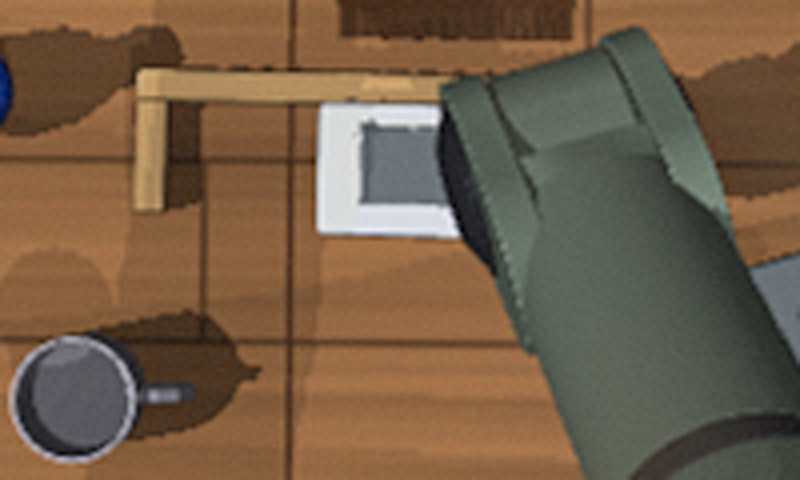

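The box slides square along the rail, with its left face at column 318 and the stop face at ~165. I'll carry on and slow down near the stop.

Call:
servo_tool --rows '[[[0.7,0,0,0,0,0],[0.7,0,0,0,0,0],[0.7,0,0,0,0,0],[0.7,0,0,0,0,0],[0.7,0,0,0,0,0]]]'

```text
clock: 11.95
position: [0.615, -0.1146, 0.0125]
tool_rot: [3.141, 0.001, 1.558]
force: [-0.6, -5.1, 3.9]
grip_width: 0.0427
```

Call:
servo_tool --rows '[[[0.7,0,0,0,0,0],[0.7,0,0,0,0,0],[0.7,0,0,0,0,0],[0.7,0,0,0,0,0],[0.7,0,0,0,0,0]]]'

```text
clock: 12.58
position: [0.6155, -0.0796, 0.0125]
tool_rot: [3.141, 0.001, 1.558]
force: [-0.1, -5.9, 4.2]
grip_width: 0.0427
```

Call:
servo_tool --rows '[[[0.6,0,0,0,0,0],[0.5,0,0,0,0,0],[0.4,0,0,0,0,0],[0.3,0,0,0,0,0],[0,0,0,0,0,0]]]'

```text
clock: 13.2
position: [0.6156, -0.0609, 0.0123]
tool_rot: [3.142, -0.0, 1.559]
force: [1.0, -1.2, 1.4]
grip_width: 0.0425
```

Call:
servo_tool --rows '[[[0.2,0,0,0,0,0],[0.2,0,0,0,0,0],[0,0,0,0,0,0]]]'

```text
clock: 13.58
position: [0.6156, -0.0568, 0.0123]
tool_rot: [-3.142, -0.0, 1.559]
force: [1.1, -2.3, 1.7]
grip_width: 0.0427
```

Call:
servo_tool --rows '[[[0.2,0,0,0,0,0],[0.2,0,0,0,0,0],[0,0,0,0,0,0]]]'

```text
clock: 13.95
position: [0.6157, -0.0527, 0.0123]
tool_rot: [-3.142, -0.0, 1.559]
force: [0.1, -2.4, 1.0]
grip_width: 0.0426
```

Call:
servo_tool --rows '[[[0.1,0,0,0,0,0],[0.1,0,0,0,0,0],[0,0,0,0,0,0]]]'

```text
clock: 14.32
position: [0.6156, -0.051, 0.0122]
tool_rot: [-3.141, -0.0, 1.559]
force: [0.2, -1.9, -0.0]
grip_width: 0.0425
```

Call:
servo_tool --rows '[[[0.1,0,0,0,0,0],[0.1,0,0,0,0,0],[0,0,0,0,0,0]]]'

```text
clock: 14.7
position: [0.6157, -0.0489, 0.0122]
tool_rot: [-3.141, -0.0, 1.559]
force: [-0.1, -1.5, -0.9]
grip_width: 0.043
```

Call:
servo_tool --rows '[[[0.1,0,0,0,0,0],[0.1,0,0,0,0,0],[0,0,0,0,0,0]]]'

```text
clock: 15.08
position: [0.6157, -0.0475, 0.0123]
tool_rot: [-3.141, 0.0, 1.558]
force: [-0.5, -4.6, -0.3]
grip_width: 0.0427
```

Call:
servo_tool --rows '[[[0.1,0,0,0,0,0],[0,0,0,0,0,0]]]'

```text
clock: 15.32
position: [0.6156, -0.0475, 0.0123]
tool_rot: [-3.141, 0.002, 1.558]
force: [-1.9, -9.6, 1.6]
grip_width: 0.0427
```

Run:
```python
from workcell import bot
import cv2
f=bot.grab_frame("top"); a=f["image"][:,:,::-1]
cv2.imwrite("pics/t5.png",cv2.resize(a[150:270,180:340],None,fx=5,fy=5,interpolation=cv2.INTER_CUBIC))
f=bot.grab_frame("scene"); a=f["image"][:,:,::-1]
cv2.imwrite("pics/s5.png",cv2.resize(a[130:230,200:330],None,fx=6,fy=6,interpolation=cv2.INTER_CUBIC))
```

```text
(no output)
```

View pics/t5.png

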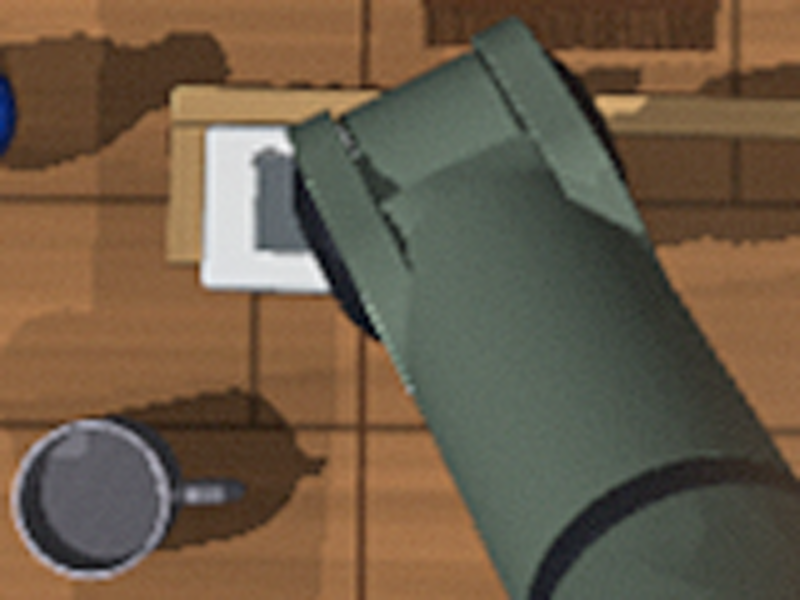

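View pics/s5.png

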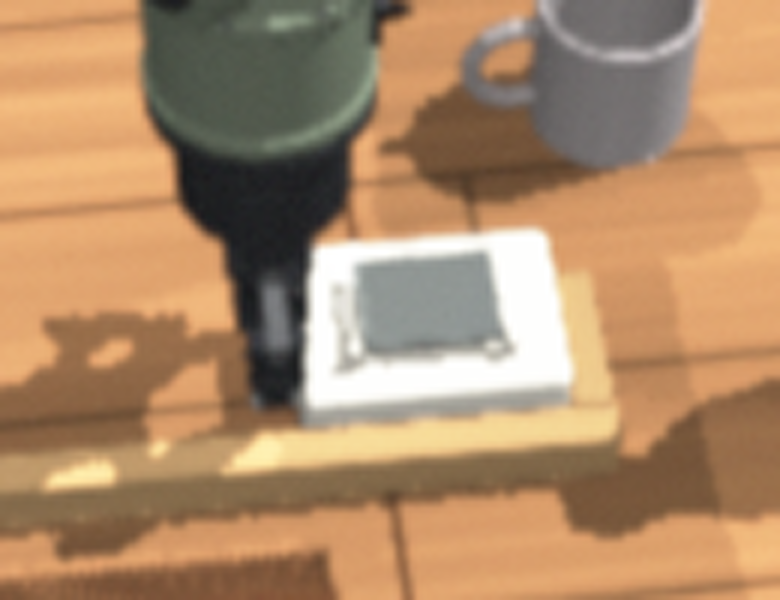

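Both views show the box seated in the corner, and the push stalled at y = -0.0475 with the force rising. I'll back off and check with a clear view.

Call:
servo_tool --rows '[[[-0.5,0,0,0,0,0],[-2,0,0,0,0,0],[-3,0,0,0,0,0],[-3,0,-5,0,0,0],[-5,-1,-5,0,0,0]]]'

```text
clock: 16.05
position: [0.6055, -0.1759, 0.1074]
tool_rot: [3.141, -0.001, 1.56]
force: [0.2, -0.6, 0.5]
grip_width: 0.0428
```

Call:
servo_tool --rows '[[[-5,-1,-3,0,0,0],[-5,0,0,0,0,0],[-4,0,0,0,0,0],[0,0,0,0,0,0]]]'

```text
clock: 16.55
position: [0.5921, -0.3197, 0.1356]
tool_rot: [-3.141, 0.001, 1.553]
force: [-0.0, 0.6, 0.8]
grip_width: 0.0426
```

Run:
```python
from workcell import bot
import cv2
f=bot.grab_frame("top"); a=f["image"][:,:,::-1]
cv2.imwrite("pics/t6full.png",a)
cv2.imwrite("pics/t6.png",cv2.resize(a[160:260,200:300],None,fx=6,fy=6,interpolation=cv2.INTER_CUBIC))
```

```text
(no output)
```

View pics/t6.png

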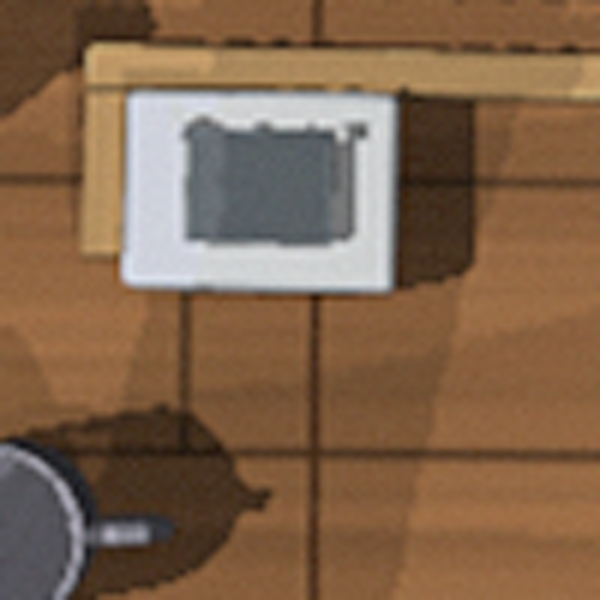

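View pics/t6full.png

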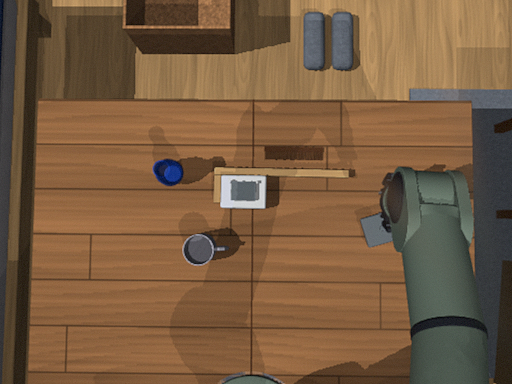

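Run:
```python
from workcell import bot
from h import *
f=bot.grab_frame("top")
b=ray(f,unz([(125,91),(399,94),(395,292),(121,288)],200,160,6),.048)[:,:2]
c=np.array([.6655,.0816]);th=-.012
X=np.array([np.cos(th),np.sin(th)]);Y=np.array([-X[1],X[0]])
m=b.mean(0)-c; d=b[0]-b[1];e=b[0]-b[3]
print(b.round(4),"in corner mm",1e3*m@X,1e3*m@Y,"yaw rel",np.arctan2(-d[0],d[1])-th,np.arctan2(e[1],e[0])-th)
```

```text
[[ 0.6642  0.0822]
 [ 0.6639 -0.0382]
 [ 0.5771 -0.0371]
 [ 0.5778  0.0828]] in corner mm -44.03782411061245 -59.72115135493928 yaw rel 0.008801910286704545 0.005087740274060612
```

Measured from the image, the box centre is at (-44.0, -59.7) mm in the corner frame and its yaw error is under 0.01 rad. The lever looks undisturbed, and the other objects haven't moved. I'm handing the job in.

```bash
python3 -c "
from workcell import bot
print(bot.job_done())"
```

```text
the job is handed in; nothing more can be done
None
```

The alarm box is seated in the corner, its back against the rail and its side against the stop, and I handed the job in at about 17 s of the 54 s allowed.

- **How:** I pushed the front with the jaws open, which squared the box and took it to the rail. I then pushed its right side with the jaws half open, sliding it along the rail to the stop. At both ends I crept in until the push stalled and the force rose: about 21 N at the rail and 10 N at the stop. The tool never went over the snooze lever at contact height.
- **Last checks:** In the final top picture the box's centre measured (-44.0, -59.7) mm from the inner corner, against a target of (-44, -60). It was within 0.01 rad of square.
- **By eye only:** The lever appears up, and the mug, vase and comb are in the same place as in the first picture. The arm partly hid the soap dish in that picture, but its visible part is where it was and the tool passed well above it.
- **Disagreement:** The stop stalled the push about 2 mm beyond where I had predicted. That is within the camera calibration's tolerance. No check failed.

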